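# Clip the cupboard key onto the D-ring

## Task

The cupboard key has been left lying on the worktop. Pick up the snap hook that carries the key and clip it onto the tall D-ring on its screwed-down plate: push the hook's sprung gate sideways against one of the D-ring's upright legs until the leg is inside the hook and the gate snaps shut behind it. Then let go and leave it hooked on there.

Things in the scene. Friction and masses are not known exactly. Their poses are not given: they have to be found in the camera images.
- key_hook: Steel snap hook with a brass key fixed to its tail, lying flat; 167 long. Origin: underside, mid-shank, the grip: 14 mm wide (y), 12 high, x -26 to 20 mm. x points to the nose (end x = 85), z up; key x -41 to -82. Loop of 10 mm bar: spine on the -y side (inner face y = -24, outer -34), mouth with the gate on the +y side (y = 20), nose tip at x = 67. Free inside: x 32 to 75, y -24 to 16. 0.15 kg.
- key_hook_gate (a joint): Sprung gate of the key's hook: 7 mm bar from its pivot at x = 28, y = 20 mm (hook frame) to x = 67. 0 = shut; grows to 1.25 rad as the free end swings inwards (-y), the only way it opens; 2 to 5 N. A leg pressed on it at x = 48 to 62 passes its free end once the hook has moved 30 to 40 mm past first touch (least near the nose); then it springs back to 0.
- leg_left (a point): Point on the left leg of the D-ring, on its axis, 12 mm above the worktop. D-ring: upright bow of 6 mm steel bar, 63 mm high, fixed on a plate 36 x 84 x 5 mm (screw heads to 6.5 mm); legs vertical up to 34 mm, 52 mm apart. Axes: z up, y from the right leg to the left one, x square to the bow, away from the robot. The small round eye bolt nearby (43 mm high) is not it.
- leg_right (a point): The same point on the right leg of the D-ring, 52 mm along -y from leg_left, with the same axes. Either leg will do. Keep clear of the white machine behind: front face at world x = 0.56 m (button and knob to 0.53), y -0.19 to 0.26, 0.16 m high.
Things that resemble listed ones, but are neither listed nor needed, are in the scene too. What is shaped like the part that bears leg_left but red is not meant.

How it is judged (in metres and radians):
On the way:
1. the gate of the key's hook has been pushed open (value of joint key_hook_gate above 0.3 rad), for 0.02 s.
At the end, for the whole second after the job is handed in: One leg of the D-ring (left or right) passes through the loop of the key's hook, with the gate shut again (within 0.1 rad) and the hook at rest, lying at the foot of the leg: the leg's marked point lies inside the loop (hook frame x 28 to 75, y -28 to 18 mm, z -20 to 30 mm) (((x of leg_left in the frame of key_hook between 0.028 and 0.075 m and y of leg_left in the frame of key_hook between -0.028 and 0.018 m and z of leg_left in the frame of key_hook between -0.02 and 0.03 m) or (x of leg_right in the frame of key_hook between 0.028 and 0.075 m and y of leg_right in the frame of key_hook between -0.028 and 0.018 m and z of leg_right in the frame of key_hook between -0.02 and 0.03 m)) and value of joint key_hook_gate below 0.1 rad and linear speed of key_hook below 0.03 m/s); the robot touches nothing.
It also fails if it takes over 40 s, if anything falls off the work surface, if the arm or the gripper's body presses on something with over 40 N, if the wrist force passes 120 N, or if a joint passes its speed limit or range.

## Robot

A 7-joint arm with a two-finger parallel gripper is mounted at the origin on a cart in front of the work surface, level with it; the furniture and walls round the work are solid. World frame = base frame: x ahead of the robot, y to its left, z up, the work surface at z = 0. Lengths are in mm, angles in rad, forces in N, time in s.
With the tool pointing down it reaches from about 400 to 875 mm from the base axis. Payload 4.4 kg.
Tool frame: the origin (TCP) lies midway between the tips of the shut fingers; the grasp point (between the pads) lies 19 mm behind it; z points along the fingers, y is the line along which they close (so a half turn about z gives the same grasp; the last joint's range is limited). The gripper opens to 85 mm and grips with 20 to 120 N. Pads are 22 mm wide; open, the fingers measure 114 mm over their backs; the gripper's body (76 mm by 85 mm) begins 54 mm behind the grasp point. The pads swing forward as they close: fully open they stand 13 mm farther back than shut.
Start: joints at [1.049, 0.628, 0.038, 1.517, -0.027, 0.996, -0.02], TCP at [286.146, -583.642, 231.313] pointing down, gripper open.
Joint ranges: [-3.06, 3.06], [-0.37, 2.12], [-1.25, 1.32], [0.18, 2.47], [-1.1, 4.24], [0.23, 1.98], [-2.94, 2.94]. Speed limits (rad/s): [2.57, 2.57, 3.14, 3.14, 3.14, 3.14, 3.14].

## Interface

Orientations are given as [roll, pitch, yaw] about the fixed x, y, z axes, in that order (R = Rz(yaw) Ry(pitch) Rx(roll)).
In Python, from cell import monitor, cams, ctrl gives the robot as it stands.
- The arm moves only by the tool drive_tool, never from a script. Its argument "motion" is a list of rows, each an object with "fingers": the opening, from 0 (shut) to 1 (fully open); "linear": the shift along the tool's x, y, z in m, a list of three; "twist": the turn about the tool's z in rad. In form: [{"fingers": fingers, "linear": [x, y, z], "twist": twist}, ...]. A call has 1 to 5 rows; each row shifts and turns the commanded pose from where the row before left it, along the tool's axes as they then stand; what a row does not reach is not made up. A row lasts 1/12 s, in which the tool goes at most 41.7 mm and 7.16 degrees, less where a joint would pass 70% of its speed; a pose out of reach is approached as far as the arm can. A call with a gripper value outside its range is refused whole. The fingers move at their own pace and stop on an object; the grip force is fixed at half the most. Time passes only in rows, so rows that do not move let the fingers close. It gives the time, the measured TCP pose, the force, the opening and the grip force at its end, in the units of the state.
- monitor.read_state(): the state, without advancing time (a new reading comes with each control period).
- cams.get_image(name): name is "side" or "top"; returns a dict with "color" (384x512x3 uint8, blue, green, red), "K" (3x3 intrinsics, pixels), "R" (3x3) and "t" (3): a world point X has camera coordinates R X + t. Camera axes: x right, y down, z forward; pixel columns grow to the right and rows downward; lengths in mm; the calibration is good to about 2 mm. A picture is of the moment at which its call begins. There is no depth.
- ctrl.finish_job(): hands the job in; it is judged then, once.
The state is a dict: "clock": time; "qpos": joint angles; "qd": joint speeds; "tau": joint torques, N m; "eef_pos": TCP position; "tool_rot": TCP orientation; "force": force on the tool from outside, world axes, zero at the start; "torque": the same for the moment, N m; "width": finger opening in mm; "gripper_force": force on a finger pad.
Only numpy, scipy, OpenCV 4.12 (cv2) and the standard library are available. Lean on these libraries where they do the work, as an engineer would, in place of code of your own. Each camera call takes 0.05 s, during which the arm holds its last target. There are 200 camera calls.

## Working session

There is one attempt and no reset: what is moved stays moved. The work goes in short steps, Python scripts to look and compute and a tool call to move; the robot and the scene stay as the last step left them, time stands still between calls to the robot, and variables do not carry over. Pictures are saved under pics/ and viewed, at most 10 in all, crops included, and the job is handed in when it is done.

Besides the shell and the picture viewer there is one more tool, called after "Request:" by a JSON object that holds its "api" and its "payload". drive_tool: Moves the arm, as the interface text tells. Its arguments: {"type":"object","properties":{"motion":{"type":"array"}},"required":["motion"]}

```bash
mkdir -p pics; ls
cat > h.py <<'E'
import numpy as np, cv2, json
from cell import monitor, cams, ctrl
def snap(n, f, crop=None, s=1):
    d=cams.get_image(n); im=d["color"]
    np.savez(f"pics/{f}.npz",K=d["K"],R=d["R"],t=d["t"],im=im)
    return d
def save(f,out,x0,y0,x1,y1,s):
    im=np.load(f"pics/{f}.npz")["im"][y0:y1,x0:x1]
    cv2.imwrite(f"pics/{out}.png",cv2.resize(im,None,fx=s,fy=s,interpolation=cv2.INTER_CUBIC))
def P(f):
    d=np.load(f"pics/{f}.npz"); return d["K"],d["R"],np.array(d["t"]).reshape(3)
def onz(f,uv,z):
    K,R,t=P(f); c=-R.T@t; r=R.T@np.linalg.solve(K,[*uv,1]); return c+r*(z-c[2])/r[2]
def tri(f,a,g,b):
    M=[];v=[];L=[]
    for q,uv in((f,a),(g,b)):
        K,R,t=P(q); c=-R.T@t; r=R.T@np.linalg.solve(K,[*uv,1]); r/=np.linalg.norm(r); A=np.eye(3)-np.outer(r,r); M.append(A); v.append(A@c)
    X=np.linalg.solve(sum(M),sum(v)); return X,[float(np.linalg.norm(A@X-w)) for A,w in zip(M,v)]
def proj(f,X):
    K,R,t=P(f); p=K@(R@np.array(X,float)+t); return p[:2]/p[2]
E
python3 - <<'E'
from h import *
a=snap("side","s0");b=snap("top","t0")
cv2.imwrite("pics/both.png",np.vstack([cv2.resize(np.hstack([a["color"],b["color"]]),(800,300))]))
for f in("s0","t0"):
    K,R,t=P(f);print(K[0,0],(-R.T@t).round(),R.round(2).tolist())
s=monitor.read_state();print(s)
E
```

```text
pics
480.88201596957 [  28. -991. 1586.] [[0.9, -0.44, -0.02], [-0.35, -0.68, -0.65], [0.27, 0.59, -0.76]]
455.2191388599185 [-143.  293. 1748.] [[-0.15, -0.99, -0.01], [-0.91, 0.14, -0.39], [0.39, -0.05, -0.92]]
{'clock': 0.1, 'qpos': array([ 1.04919803,  0.62929194,  0.03840948,  1.51825239, -0.02701865,
        0.99633051, -0.01999655]), 'qd': array([ 0.00230367, -0.00153853,  0.00184742, -0.00409438, -0.00122536,
        0.00106181, -0.00088419]), 'tau': array([ 3.97906799e-03, -5.64522886e+01,  1.23071998e+00, -1.93970668e+01,
        1.12312892e-02,  5.40371781e-03,  4.10646135e-05]), 'eef_pos': array([ 285.9178068 , -583.10738423,  230.46058105]), 'tool_rot': array([-3.13982686e+00, -1.64898418e-05,  4.55820472e-01]), 'force': array([-0.6149524 ,  0.07230158,  0.07948687]), 'torque': array([-0.01035205,  0.02820368,  0.03212507]), 'gripper_force': 0.0, 'width': 85.47151552379083}
```

View pics/both.png

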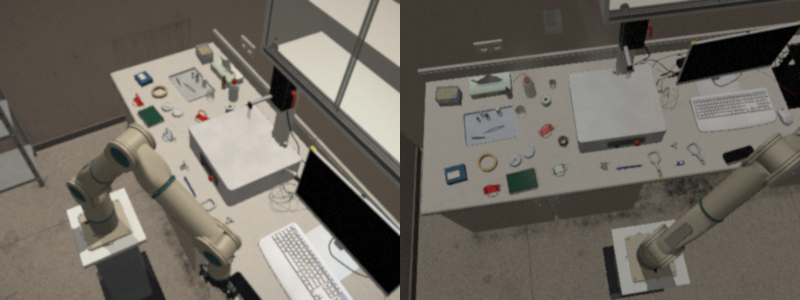

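The side view (left) shows the arm hiding part of the bench. In the top view (right) there are small metal items at about (655,160), (695,150), (558,170) and (603,165), with red things near (545,130). I'll enlarge that strip next.

Run:
```python
from h import *
im=np.load("pics/t0.npz")["im"]
a=cv2.resize(im[150:250,160:290],None,fx=6,fy=6,interpolation=cv2.INTER_CUBIC)[:300*2]
b=cv2.resize(im[160:250,270:403],None,fx=6,fy=6,interpolation=cv2.INTER_CUBIC)
cv2.imwrite("pics/a.png",cv2.convertScaleAbs(a,alpha=1.4));cv2.imwrite("pics/b.png",cv2.convertScaleAbs(b,alpha=1.4))
```

```text
(no output)
```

View pics/a.png

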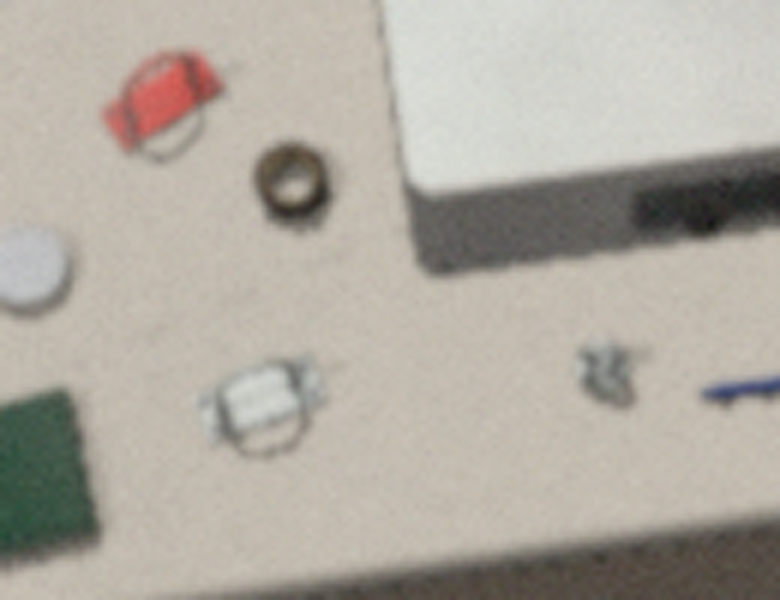

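View pics/b.png

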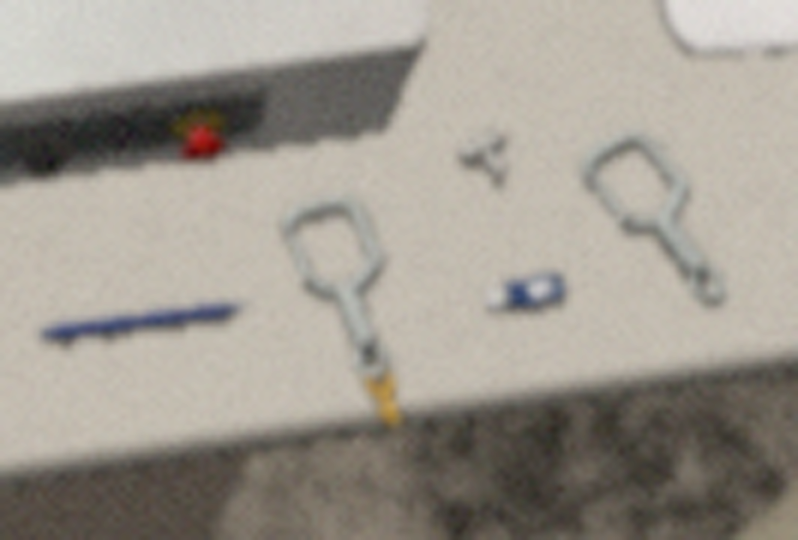

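Candidates in the top view t0:
- **Hooks:** the one with the brass key, shank at t0 pixel about (329,212), and a key-less lookalike at about (382,198). I choose the brass one.
- **Rings:** the grey D-ring plate at about (203,216), a red D-ring at about (187,166), and a small eye bolt at about (261,211). I choose the grey D-ring.

Next I locate these in the side view.

Run:
```python
from h import *
A=lambda u,v:(160+(u+.5)/6-.5,150+(v+.5)/6-.5)
B=lambda u,v:(270+(u+.5)/6-.5,160+(v+.5)/6-.5)
pl={k:onz("t0",A(*p),4) for k,p in dict(c=(263,400),l=(210,420),r=(318,378)).items()}
hk={k:onz("t0",B(*p),6) for k,p in dict(shank=(352,310),neck=(343,290),tail=(372,365),key=(392,420),nose=(318,203)).items()}
for d in(pl,hk):
    for k,v in d.items(): print(k,v.round(1),proj("s0",v).round(1))
im=np.load("pics/s0.npz")["im"]
out=[]
for c in(pl['c'],hk['neck']):
    u,v=proj("s0",c).round().astype(int); u0,v0=u-32,v-40; print(u0,v0)
    out.append(cv2.resize(im[v0:v0+80,u0:u0+64],None,fx=6,fy=6,interpolation=cv2.INTER_CUBIC))
cv2.imwrite("pics/c.png",cv2.convertScaleAbs(np.hstack(out),alpha=1.4))
```

```text
c [495.1 376.5   4. ] [216.4 173.6]
l [486.2 413.4   4. ] [211.3 168.8]
r [505.2 337.7   4. ] [222.  178.6]
shank [ 439.7 -128.3    6. ] [255.9 266.1]
neck [ 454.7 -125.4    6. ] [259.1 264. ]
tail [ 399.2 -132.9    6. ] [246.8 271.3]
key [ 359.4 -137.5    6. ] [237.8 276.5]
nose [ 519.9 -122.3    6. ] [273.9 256.8]
184 134
227 224
```

View pics/c.png

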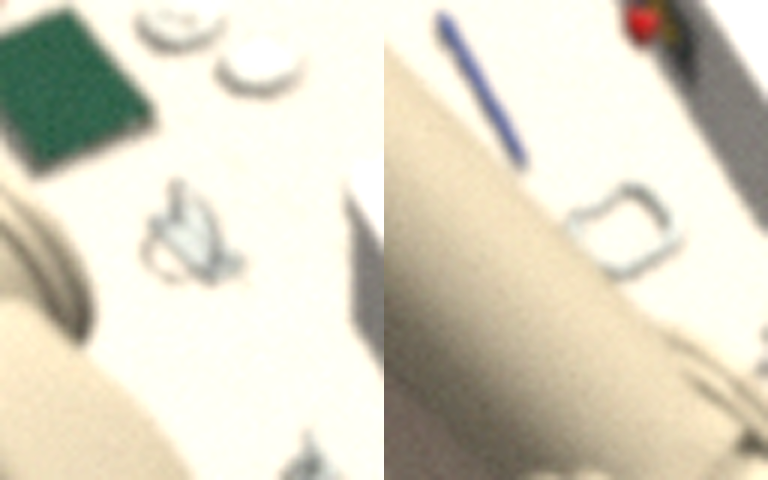

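The side crop shows the grey D-ring at crop (185,235), with its shadow at lower left. It also shows the keyed hook's loop with corners near (630,188), (672,240), (620,275) and (570,220). The arm hides the shank there. I'll triangulate the loop corners, then check the ring and hook models by overlay.

```bash
cat > ov.py <<'E'
from h import *
def model_hook(x,y,yaw,z=0):
    c,s=np.cos(yaw),np.sin(yaw); T=lambda L:[(x+c*a-s*b,y+s*a+c*b,z+h) for a,b,h in L]
    return [T([(-82,0,6),(28,0,6)]),T([(28,20,6),(67,20,6)]),T([(67,20,6),(80,10,6),(80,-20,6),(70,-29,6),(35,-29,6),(26,-10,6),(26,10,6),(28,20,6)])]
def model_ring(x,y,yaw):
    c,s=np.cos(yaw),np.sin(yaw); T=lambda L:[(x+c*a-s*b,y+s*a+c*b,h) for a,b,h in L]
    th=np.linspace(0,np.pi,13)
    return [T([(0,26,5),(0,26,34)]+[(0,26*np.cos(t),34+26*np.sin(t)) for t in th]+[(0,-26,5)]),T([(18,42,5),(18,-42,5),(-18,-42,5),(-18,42,5),(18,42,5)])]
def draw(f,c,w,h,s,m,al=1.1):
    im=np.load(f"pics/{f}.npz")["im"]; u,v=np.round(c).astype(int); u0,v0=max(u-w//2,0),max(v-h//2,0)
    o=cv2.convertScaleAbs(cv2.resize(im[v0:v0+h,u0:u0+w],(w*s,h*s),interpolation=cv2.INTER_CUBIC),alpha=al); q=o.copy()
    for L in m:
        p=np.array([(proj(f,X)-[u0,v0]+.5)*s for X in L]).round().astype(int)
        cv2.polylines(q,[p],False,(0,0,255),1)
    return np.hstack([o,q])
E
python3 - <<'E'
from ov import *
B=lambda u,v:(270+(u+.5)/6-.5,160+(v+.5)/6-.5)
C=lambda u,v:(227+(u-384+.5)/6-.5,224+(v+.5)/6-.5)
for n,b,c in(("noseL",(292,220),(628,188)),("noseR",(350,206),(674,240)),("spineR",(374,268),(618,272))):
    X,e=tri("t0",B(*b),"s0",C(*c));print(n,X.round(1),np.round(e,1))
R=(495,376,.246);H=(440,-129,.09)
t=np.hstack([draw("t0",proj("t0",(R[0],R[1],20)),32,40,6,model_ring(*R)),draw("s0",proj("s0",(R[0],R[1],20)),32,40,6,model_ring(*R),.75)])
b=np.hstack([draw("t0",proj("t0",(H[0],H[1],6)),32,56,6,model_hook(*H)),draw("s0",proj("s0",(H[0]+50,H[1],6)),32,56,6,model_hook(*H),.75)])
o=np.vstack([t,b]);print(o.shape);cv2.imwrite("pics/d.png",o)
E
```

```text
noseL [ 505.5 -102.     6. ] [4.4 4.4]
noseR [ 514.5 -145.6   -2.2] [2.8 2.8]
spineR [ 469.3 -151.6   -1.2] [0.4 0.4]
(576, 768, 3)
```

View pics/d.png

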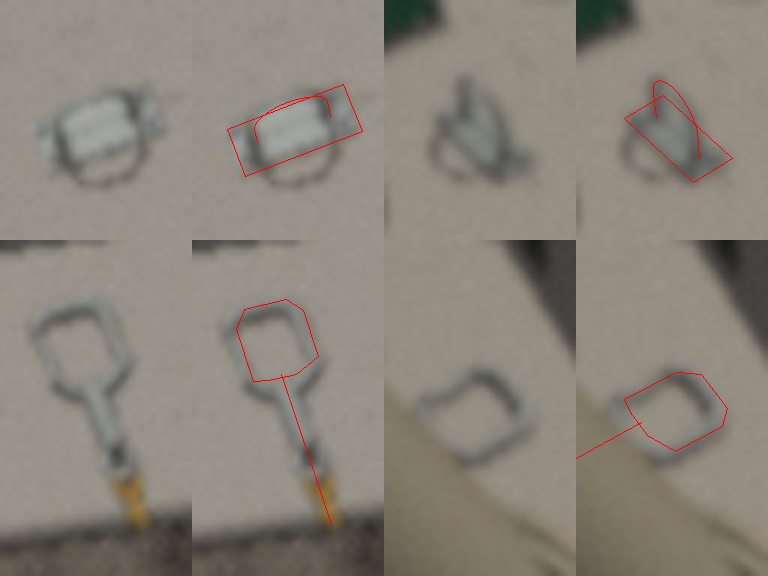

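The overlay shows the ring model within about 3 mm of the pictured ring. The hook model sits about 5 mm too far in x and needs slightly more yaw. I'll move the arm clear of the hook and measure it again.

Request:
{"api": "drive_tool", "payload": {"motion": [{"fingers": 1, "linear": [0.026, -0.029, 0], "twist": 0}, {"fingers": 1, "linear": [0.026, -0.029, 0], "twist": 0}, {"fingers": 1, "linear": [0.026, -0.029, 0], "twist": 0}, {"fingers": 1, "linear": [0.026, -0.029, 0], "twist": 0}, {"fingers": 1, "linear": [0.026, -0.029, 0], "twist": 0}]}}

```text
clock: 0.52
eef_pos: [339.0, -394.2, 231.0]
tool_rot: [-3.141, 0.0, 0.455]
force: [0.3, 0.4, -0.5]
width: 85.5
gripper_force: 0.0
```

Request:
{"api": "drive_tool", "payload": {"motion": [{"fingers": 1, "linear": [0.026, -0.029, 0], "twist": 0}, {"fingers": 1, "linear": [0.026, -0.029, 0], "twist": 0}, {"fingers": 1, "linear": [0.026, -0.029, 0], "twist": 0}, {"fingers": 1, "linear": [0.026, -0.029, 0], "twist": 0}, {"fingers": 1, "linear": [0.026, -0.029, 0], "twist": 0}]}}

```text
clock: 0.93
eef_pos: [391.9, -206.9, 231.2]
tool_rot: [-3.141, 0.0, 0.455]
force: [1.6, -0.3, 1.0]
width: 85.1
gripper_force: 0.0
```

Request:
{"api": "drive_tool", "payload": {"motion": [{"fingers": 1, "linear": [0.026, -0.029, 0], "twist": 0}, {"fingers": 1, "linear": [0.026, -0.029, 0], "twist": 0}, {"fingers": 1, "linear": [0.026, -0.029, 0], "twist": 0}, {"fingers": 1, "linear": [0.026, -0.029, 0], "twist": 0}, {"fingers": 1, "linear": [0.026, -0.029, 0], "twist": 0}]}}

```text
clock: 1.35
eef_pos: [444.8, -19.5, 231.3]
tool_rot: [3.142, 0.0, 0.456]
force: [0.9, 0.0, 0.2]
width: 85.3
gripper_force: 0.0
```

Run:
```python
from ov import *
snap("side","s1");snap("top","t1")
H=(437,-128,.13)
b=np.hstack([draw("t1",proj("t1",(H[0],H[1],6)),32,56,6,model_hook(*H)),draw("s1",proj("s1",(H[0],H[1],6)),32,56,6,model_hook(*H),.75)])
cv2.imwrite("pics/e.png",b)
```

```text
(no output)
```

View pics/e.png

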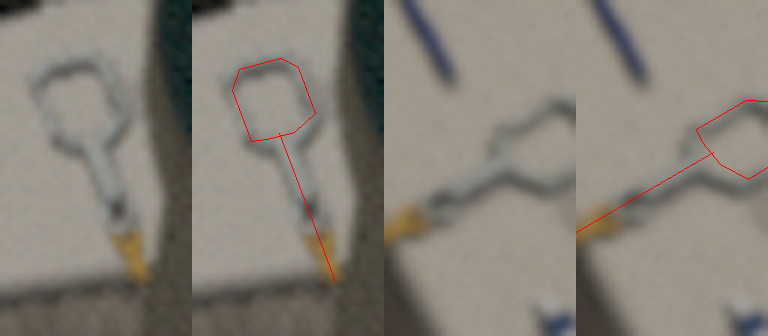

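The crop shows the whole hook clear of the arm. In the top view the neck is at (92,148) and the dark tail fitting at (117,207). In the side view they are at about (506,172) and (438,206).

Run:
```python
from ov import *
H=(437,-128,6)
def org(f):
    u,v=np.round(proj(f,H)).astype(int); return u-16,v-28
ot,os_=org("t1"),org("s1")
T=lambda u,v:(ot[0]+(u+.5)/6-.5,ot[1]+(v+.5)/6-.5)
S=lambda u,v:(os_[0]+(u-384+.5)/6-.5,os_[1]+(v+.5)/6-.5)
for n,a,b in(("neck",(92,148),(506,172)),("tail",(117,207),(438,206)),("keymid",(130,255),(405,222)),("pivotcorner",(57,138),(495,138)),("spinerear",(124,112),(555,186))):
    X,e=tri("t1",T(*a),"s1",S(*b));print(n,X.round(1),np.round(e,1),onz("t1",T(*a),6).round(1),onz("s1",S(*b),6).round(1))
# automatic: bright shank / yellow key centroid
for f in("t1","s1"):
    im=np.load(f"pics/{f}.npz")["im"].astype(int); u,v=proj(f,(375,-135,6)).round().astype(int)
    w=im[v-14:v+14,u-14:u+14]; m=(w[...,2]-w[...,0]>45); ys,xs=np.nonzero(m); print(f,m.sum(),(xs.mean()+u-14,ys.mean()+v-14), onz(f,(xs.mean()+u-14,ys.mean()+v-14),3).round(1))
```

```text
neck [ 454.3 -128.1   -3.5] [2.1 2.1] [ 453.2 -125.7    6. ] [ 449.6 -133.8    6. ]
tail [ 405.6 -134.     3.2] [4.3 4.3] [ 409.2 -133.2    6. ] [ 400.5 -136.6    6. ]
keymid [ 377.1 -135.3    1.4] [1. 1.] [ 374.7 -134.2    6. ] [ 377.1 -137.6    6. ]
pivotcorner [ 460.4 -104.8    2. ] [4.6 4.6] [ 463.9 -103.8    6. ] [ 454.5 -108.3    6. ]
spinerear [ 475.4 -154.1    1.8] [1.6 1.6] [ 475.6 -153.1    6. ] [ 472.5 -156.8    6. ]
t1 24 (np.float64(333.9166666666667), np.float64(226.08333333333334)) [ 375.2 -137.6    3. ]
s1 39 (np.float64(241.15384615384616), np.float64(275.1794871794872)) [ 373.6 -136.7    3. ]
```

Request:
{"api": "drive_tool", "payload": {"motion": [{"fingers": 1, "linear": [0, 0, 0.02], "twist": 0.115}, {"fingers": 1, "linear": [0, 0, 0.02], "twist": 0.115}, {"fingers": 1, "linear": [0, 0, 0.02], "twist": 0.115}, {"fingers": 1, "linear": [-0.0085, 0.0365, 0], "twist": 0}, {"fingers": 1, "linear": [-0.0085, 0.0365, 0], "twist": 0}]}}

```text
clock: 1.87
eef_pos: [435.5, -94.1, 170.0]
tool_rot: [-3.14, 0.003, 0.118]
force: [0.8, -0.6, -0.2]
width: 85.6
gripper_force: 0.0
```

Request:
{"api": "drive_tool", "payload": {"motion": [{"fingers": 1, "linear": [-0.0085, 0.0365, 0], "twist": 0}, {"fingers": 1, "linear": [0, 0, 0.035], "twist": 0}, {"fingers": 1, "linear": [0, 0, 0.035], "twist": 0}, {"fingers": 1, "linear": [0, 0, 0.02], "twist": 0}, {"fingers": 1, "linear": [0, 0, 0], "twist": 0}]}}

```text
clock: 2.28
eef_pos: [428.6, -133.1, 78.0]
tool_rot: [-3.139, 0.007, 0.11]
force: [-0.4, 0.5, 0.7]
width: 85.3
gripper_force: 0.0
```

Request:
{"api": "drive_tool", "payload": {"motion": [{"fingers": 1, "linear": [0.0025, -0.002, 0.025], "twist": 0}, {"fingers": 1, "linear": [0, 0, 0.025], "twist": 0}, {"fingers": 1, "linear": [0, 0, 0.015], "twist": 0}, {"fingers": 1, "linear": [0, 0, 0.007], "twist": 0}, {"fingers": 1, "linear": [0, 0, 0], "twist": 0}]}}

```text
clock: 2.7
eef_pos: [432.9, -132.3, 20.8]
tool_rot: [-3.14, 0.012, 0.112]
force: [-0.1, 0.9, 0.3]
width: 85.7
gripper_force: 0.0
```

Request:
{"api": "drive_tool", "payload": {"motion": [{"fingers": 1, "linear": [0, 0, 0], "twist": 0}, {"fingers": 1, "linear": [0, 0, 0], "twist": 0}]}}

```text
clock: 2.87
eef_pos: [433.5, -132.0, 21.8]
tool_rot: [-3.141, 0.011, 0.11]
force: [0.1, -0.5, 0.5]
width: 85.3
gripper_force: 0.0
```

Request:
{"api": "drive_tool", "payload": {"motion": [{"fingers": 1, "linear": [-0.001, 0, 0.006], "twist": 0}, {"fingers": 1, "linear": [0, 0, 0.006], "twist": 0}, {"fingers": 1, "linear": [0, 0, 0.005], "twist": 0}, {"fingers": 1, "linear": [0, 0, 0], "twist": 0}]}}

```text
clock: 3.2
eef_pos: [431.8, -131.9, 4.1]
tool_rot: [-3.14, 0.012, 0.111]
force: [-0.4, -0.0, -0.2]
width: 85.5
gripper_force: 0.0
```

```bash
python3 -c "
from h import *
s=monitor.read_state();print(s['qpos'].round(2),s['eef_pos'].round(1),s['tool_rot'].round(3),s['force'].round(1))"
```

```text
[ 0.38  0.79 -0.22  2.2   0.74  0.24 -1.96] [ 431.8 -131.9    4.1] [-3.14   0.012  0.111] [-0.4 -0.  -0.2]
```

Request:
{"api": "drive_tool", "payload": {"motion": [{"fingers": 0, "linear": [0, 0, 0], "twist": 0}, {"fingers": 0, "linear": [0, 0, 0], "twist": 0}, {"fingers": 0, "linear": [0, 0, 0], "twist": 0}, {"fingers": 0, "linear": [0, 0, 0], "twist": 0}, {"fingers": 0, "linear": [0, 0, 0], "twist": 0}]}}

```text
clock: 3.62
eef_pos: [432.0, -131.7, 4.1]
tool_rot: [-3.14, 0.011, 0.111]
force: [0.7, 0.2, -0.5]
width: 25.5
gripper_force: 0.0
```

Request:
{"api": "drive_tool", "payload": {"motion": [{"fingers": 0, "linear": [0, 0, 0], "twist": 0}, {"fingers": 0, "linear": [0, 0, 0], "twist": 0}, {"fingers": 0, "linear": [0, 0, 0], "twist": 0}, {"fingers": 0, "linear": [0, 0, -0.01], "twist": 0}, {"fingers": 0, "linear": [0, 0, -0.02], "twist": 0}]}}

```text
clock: 4.03
eef_pos: [430.6, -131.2, 32.8]
tool_rot: [-3.139, 0.016, 0.112]
force: [0.9, -0.2, -1.2]
width: 11.9
gripper_force: 58.7
```

Request:
{"api": "drive_tool", "payload": {"motion": [{"fingers": 0, "linear": [0, 0, -0.035], "twist": 0}, {"fingers": 0, "linear": [0, 0, -0.04], "twist": 0}, {"fingers": 0, "linear": [0, 0, -0.04], "twist": 0}, {"fingers": 0, "linear": [0, 0, -0.04], "twist": 0}, {"fingers": 0, "linear": [0, 0, -0.025], "twist": 0}]}}

```text
clock: 4.45
eef_pos: [434.9, -131.6, 217.2]
tool_rot: [-3.141, 0.009, 0.112]
force: [1.0, -1.1, -1.6]
width: 11.7
gripper_force: 58.8
```

Request:
{"api": "drive_tool", "payload": {"motion": [{"fingers": 0, "linear": [0.005, -0.038, 0], "twist": 0}, {"fingers": 0, "linear": [0.005, -0.038, 0], "twist": 0}, {"fingers": 0, "linear": [0.005, -0.038, 0], "twist": 0}, {"fingers": 0, "linear": [0.005, -0.038, 0], "twist": 0}, {"fingers": 0, "linear": [0.005, -0.038, 0], "twist": 0}]}}

```text
clock: 4.87
eef_pos: [437.2, 61.1, 213.9]
tool_rot: [-3.14, 0.012, 0.11]
force: [1.8, 0.0, -2.0]
width: 11.8
gripper_force: 58.8
```

Request:
{"api": "drive_tool", "payload": {"motion": [{"fingers": 0, "linear": [0.005, -0.038, 0], "twist": 0}, {"fingers": 0, "linear": [0.005, -0.038, 0], "twist": 0}, {"fingers": 0, "linear": [0.005, -0.038, 0], "twist": 0}, {"fingers": 0, "linear": [0.005, -0.038, 0], "twist": 0}, {"fingers": 0, "linear": [0, 0, 0], "twist": -0.12}]}}

```text
clock: 5.28
eef_pos: [439.3, 224.3, 215.0]
tool_rot: [-3.13, 0.007, 0.244]
force: [0.9, 1.0, -1.2]
width: 11.8
gripper_force: 58.8
```

```bash
python3 -c "
from h import *
s=monitor.read_state();print(s['qpos'].round(2),s['eef_pos'].round(1),s['tool_rot'].round(3),s['force'].round(1),s['width'])"
```

```text
[-0.04  0.51 -0.69  1.95  0.41  0.84 -2.28] [439.3 224.3 215. ] [-3.13   0.007  0.244] [ 0.9  1.  -1.2] 11.78169896019784
```

Request:
{"api": "drive_tool", "payload": {"motion": [{"fingers": 0, "linear": [0.0165, -0.0285, 0], "twist": 0}, {"fingers": 0, "linear": [0.0165, -0.0285, 0], "twist": 0}, {"fingers": 0, "linear": [0, 0, 0.04], "twist": 0}, {"fingers": 0, "linear": [0, 0, 0.04], "twist": 0}, {"fingers": 0, "linear": [0, 0, 0.04], "twist": 0}]}}

```text
clock: 5.7
eef_pos: [458.5, 276.6, 92.5]
tool_rot: [-3.138, 0.011, 0.232]
force: [0.7, -0.8, -1.9]
width: 11.9
gripper_force: 59.0
```

Request:
{"api": "drive_tool", "payload": {"motion": [{"fingers": 0, "linear": [0, 0, 0], "twist": 0}, {"fingers": 0, "linear": [0, 0, 0], "twist": 0}]}}

```text
clock: 5.87
eef_pos: [456.9, 275.2, 92.4]
tool_rot: [-3.14, 0.017, 0.232]
force: [0.6, -0.3, -1.4]
width: 12.2
gripper_force: 59.0
```

```bash
cat > look.py <<'E'
from ov import *
import sys
def look(n,hz,dx=3,R=(495,377.5,.246)):
    snap("side","s"+n);snap("top","t"+n); s=monitor.read_state(); p=s['eef_pos'];y=s['tool_rot'][2]
    print(s['clock'],p.round(1),s['tool_rot'].round(3),s['force'].round(1),s['qpos'].round(2))
    H=(p[0]+dx*np.cos(y),p[1]+dx*np.sin(y),y,p[2]+hz); m=model_hook(*H)+model_ring(*R)
    c=((R[0]+H[0])/2,(R[1]+H[1])/2+10,p[2]/2)
    b=np.vstack([draw(f+n,proj(f+n,c),56,42,7,m,a) for f,a in(("t",1.1),("s",.75))])
    cv2.imwrite(f"pics/l{n}.png",b);print(b.shape)
E
python3 -c "
from look import *
look('2',-4)"
```

```text
5.9667 [459.6 277.3  95.6] [-3.137  0.009  0.231] [-0.3  0.1 -1.2] [-0.24  0.72 -0.54  1.94  0.58  0.65 -2.49]
(588, 784, 3)
```

View pics/l2.png

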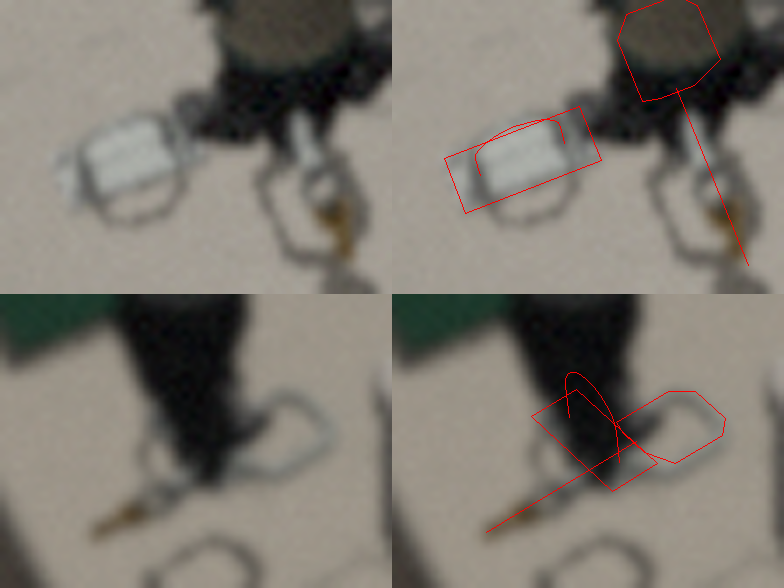

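The picture shows the hook held by its shank, with key tip at top (345,258) and side (92,537). The ring is at top (125,150), and the ring model fits it within about 1 mm. The yaw of the hook in the hand is about as expected. I'll shift 10 mm towards the ring and lower beside the plate.

Request:
{"api": "drive_tool", "payload": {"motion": [{"fingers": 0, "linear": [0, -0.01, 0.01], "twist": 0}, {"fingers": 0, "linear": [0, 0, 0.025], "twist": 0}, {"fingers": 0, "linear": [0, 0, 0.025], "twist": 0}, {"fingers": 0, "linear": [0, 0, 0.015], "twist": 0}, {"fingers": 0, "linear": [0, 0, 0], "twist": 0}]}}

```text
clock: 6.38
eef_pos: [455.9, 285.9, 19.1]
tool_rot: [-3.139, 0.011, 0.231]
force: [0.4, -0.2, -1.2]
width: 12.1
gripper_force: 59.0
```

```bash
python3 -c "
from look import *
look('3',-4)
print([monitor.read_state()['eef_pos'].round(1) for _ in range(2)])"
```

```text
6.4833 [456.9 287.   21. ] [-3.137  0.008  0.231] [ 0.7 -0.5 -0.3] [-0.33  0.84 -0.43  1.96  0.68  0.5  -2.59]
(588, 784, 3)
[array([456.9, 287. ,  21. ]), array([456.9, 287. ,  21. ])]
```

View pics/l3.png

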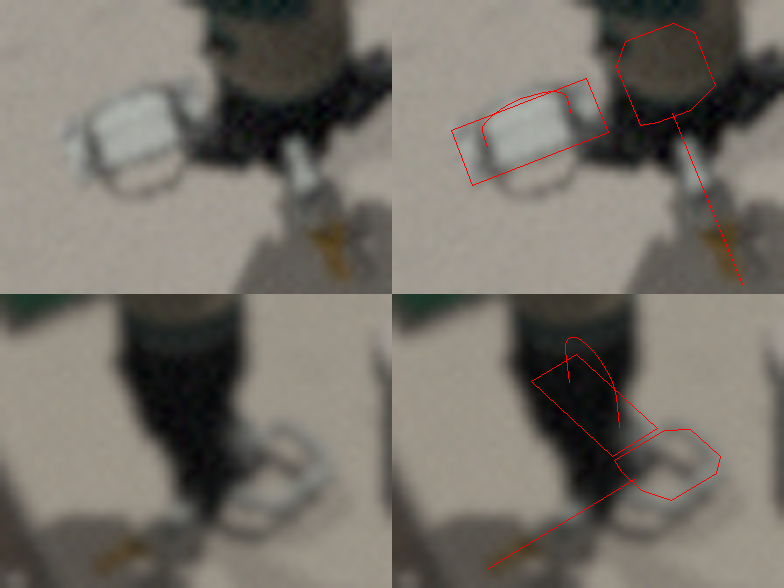

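The picture shows the loop down beside the D-ring: loop in the side view around (280,470), ring at top (135,140) with the right leg near (180,110). I'll lower another 6 mm, then advance sideways towards the right leg.

Request:
{"api": "drive_tool", "payload": {"motion": [{"fingers": 0, "linear": [-0.001, 0, 0.006], "twist": 0}, {"fingers": 0, "linear": [0, -0.01, 0], "twist": 0}, {"fingers": 0, "linear": [0, -0.01, 0], "twist": 0}, {"fingers": 0, "linear": [0, 0, 0], "twist": 0}]}}

```text
clock: 6.82
eef_pos: [449.4, 309.8, 14.1]
tool_rot: [-3.134, 0.009, 0.235]
force: [0.4, 1.7, -1.1]
width: 11.4
gripper_force: 59.0
```

Request:
{"api": "drive_tool", "payload": {"motion": [{"fingers": 0, "linear": [0, -0.007, 0], "twist": 0}, {"fingers": 0, "linear": [0, -0.007, 0], "twist": 0}, {"fingers": 0, "linear": [0, 0, 0], "twist": 0}]}}

```text
clock: 7.07
eef_pos: [446.2, 320.0, 13.0]
tool_rot: [-3.138, 0.011, 0.232]
force: [0.1, -2.5, -2.0]
width: 11.7
gripper_force: 59.0
```

Request:
{"api": "drive_tool", "payload": {"motion": [{"fingers": 0, "linear": [0, -0.006, 0], "twist": 0}, {"fingers": 0, "linear": [0, -0.006, 0], "twist": 0}, {"fingers": 0, "linear": [0, 0, 0], "twist": 0}]}}

```text
clock: 7.32
eef_pos: [443.0, 331.5, 12.8]
tool_rot: [-3.138, 0.012, 0.232]
force: [-1.6, -1.6, -1.3]
width: 11.9
gripper_force: 59.1
```

Request:
{"api": "drive_tool", "payload": {"motion": [{"fingers": 0, "linear": [0, -0.006, 0], "twist": 0}, {"fingers": 0, "linear": [0, -0.006, 0], "twist": 0}, {"fingers": 0, "linear": [0, 0, 0], "twist": 0}]}}

```text
clock: 7.57
eef_pos: [439.8, 344.3, 13.0]
tool_rot: [-3.136, 0.012, 0.233]
force: [-4.2, -1.6, -2.2]
width: 12.0
gripper_force: 59.1
```

Request:
{"api": "drive_tool", "payload": {"motion": [{"fingers": 0, "linear": [0, -0.004, 0], "twist": 0}, {"fingers": 0, "linear": [0, -0.004, 0], "twist": 0}, {"fingers": 0, "linear": [0, 0, 0], "twist": 0}]}}

```text
clock: 7.82
eef_pos: [439.6, 353.0, 13.5]
tool_rot: [-3.135, 0.009, 0.233]
force: [0.1, 0.3, -1.3]
width: 11.9
gripper_force: 59.0
```

```bash
python3 -c "
from look import *
look('4',-4)"
```

```text
7.9167 [439.8 351.2  13.3] [-3.137  0.01   0.232] [-0.8  0.  -1. ] [-0.45  0.87 -0.43  1.89  0.66  0.53 -2.67]
(588, 784, 3)
```

View pics/l4.png

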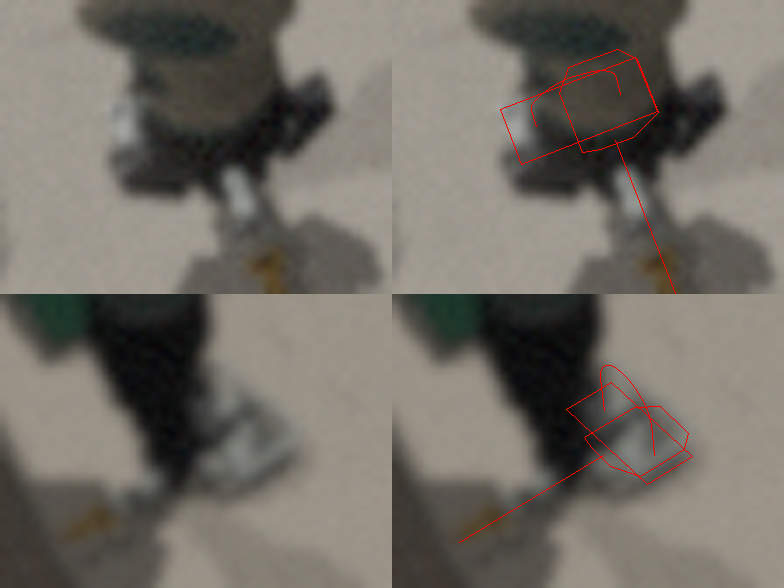

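The picture shows the loop around the ring's right leg in the side view, near (240,430). The push force also dropped from about 4.5 N to about 0, so the gate has probably snapped shut. I'll check by pulling back gently, since a shut gate must stop the leg.

Request:
{"api": "drive_tool", "payload": {"motion": [{"fingers": 0, "linear": [0, 0.006, 0], "twist": 0}, {"fingers": 0, "linear": [0, 0.006, 0], "twist": 0}, {"fingers": 0, "linear": [0, 0, 0], "twist": 0}]}}

```text
clock: 8.17
eef_pos: [442.9, 335.6, 12.8]
tool_rot: [-3.141, 0.012, 0.229]
force: [-1.1, -0.9, -1.1]
width: 11.3
gripper_force: 59.1
```

Request:
{"api": "drive_tool", "payload": {"motion": [{"fingers": 0, "linear": [0, 0.004, 0], "twist": 0}, {"fingers": 0, "linear": [0, 0.003, 0], "twist": 0}, {"fingers": 0, "linear": [0, 0, 0], "twist": 0}]}}

```text
clock: 8.42
eef_pos: [444.0, 330.3, 12.9]
tool_rot: [-3.139, 0.012, 0.23]
force: [0.1, -0.9, -1.0]
width: 12.0
gripper_force: 59.1
```

Request:
{"api": "drive_tool", "payload": {"motion": [{"fingers": 0, "linear": [0, 0.002, 0], "twist": 0}, {"fingers": 0, "linear": [0, 0.002, 0], "twist": 0}, {"fingers": 0, "linear": [0, 0, 0], "twist": 0}]}}

```text
clock: 8.67
eef_pos: [444.7, 327.1, 12.9]
tool_rot: [-3.139, 0.012, 0.231]
force: [0.1, -0.0, -2.0]
width: 11.6
gripper_force: 59.1
```

Request:
{"api": "drive_tool", "payload": {"motion": [{"fingers": 0, "linear": [0, 0.002, 0], "twist": 0}, {"fingers": 0, "linear": [0, 0.001, 0], "twist": 0}, {"fingers": 0, "linear": [0, 0, 0], "twist": 0}]}}

```text
clock: 8.92
eef_pos: [445.3, 324.3, 12.9]
tool_rot: [-3.139, 0.011, 0.231]
force: [0.5, 0.2, -1.1]
width: 11.8
gripper_force: 59.1
```

Request:
{"api": "drive_tool", "payload": {"motion": [{"fingers": 0, "linear": [0, 0.002, 0], "twist": 0}, {"fingers": 0, "linear": [0, 0, 0], "twist": 0}]}}

```text
clock: 9.08
eef_pos: [445.7, 323.0, 13.0]
tool_rot: [-3.138, 0.011, 0.232]
force: [-0.5, 0.6, -2.2]
width: 11.9
gripper_force: 59.0
```

Request:
{"api": "drive_tool", "payload": {"motion": [{"fingers": 0, "linear": [0, 0.002, 0], "twist": 0}, {"fingers": 0, "linear": [0, 0, 0], "twist": 0}]}}

```text
clock: 9.25
eef_pos: [446.0, 322.2, 13.1]
tool_rot: [-3.136, 0.01, 0.233]
force: [-1.2, 3.8, -2.0]
width: 11.7
gripper_force: 59.0
```

Request:
{"api": "drive_tool", "payload": {"motion": [{"fingers": 0, "linear": [0, 0.002, 0], "twist": 0}, {"fingers": 0, "linear": [0, 0, 0], "twist": 0}]}}

```text
clock: 9.42
eef_pos: [446.4, 321.5, 13.3]
tool_rot: [-3.134, 0.01, 0.234]
force: [-1.1, 5.2, -3.2]
width: 12.1
gripper_force: 59.1
```

A 5 N reaction at the place where a shut gate would meet the leg confirms it is clipped. I'll centre the leg, lower slightly and release.

Request:
{"api": "drive_tool", "payload": {"motion": [{"fingers": 0, "linear": [0, -0.009, 0], "twist": 0}, {"fingers": 0, "linear": [0, -0.009, 0], "twist": 0}, {"fingers": 0, "linear": [0, 0, 0.001], "twist": 0}, {"fingers": 0, "linear": [0, 0, 0.001], "twist": 0}, {"fingers": 0, "linear": [0, 0, 0], "twist": 0}]}}

```text
clock: 9.83
eef_pos: [442.4, 335.5, 10.6]
tool_rot: [-3.14, 0.012, 0.231]
force: [-0.5, 0.0, -2.1]
width: 11.8
gripper_force: 59.1
```

Request:
{"api": "drive_tool", "payload": {"motion": [{"fingers": 0, "linear": [0, 0, 0.001], "twist": 0}, {"fingers": 0, "linear": [0, 0, 0.001], "twist": 0}, {"fingers": 0, "linear": [0, 0, 0], "twist": 0}]}}

```text
clock: 10.08
eef_pos: [442.6, 335.7, 8.8]
tool_rot: [-3.139, 0.012, 0.231]
force: [0.2, -1.6, -0.6]
width: 11.9
gripper_force: 59.3
```

Release.

Request:
{"api": "drive_tool", "payload": {"motion": [{"fingers": 0.3, "linear": [0, 0, 0], "twist": 0}, {"fingers": 0.6, "linear": [0, 0, 0], "twist": 0}, {"fingers": 0.6, "linear": [0, 0, 0], "twist": 0}, {"fingers": 0.6, "linear": [0, 0, 0], "twist": 0}, {"fingers": 0.6, "linear": [0, 0, 0], "twist": 0}]}}

```text
clock: 10.5
eef_pos: [442.5, 336.5, 9.1]
tool_rot: [-3.138, 0.011, 0.231]
force: [-0.3, -0.5, 0.6]
width: 51.2
gripper_force: 0.0
```

Request:
{"api": "drive_tool", "payload": {"motion": [{"fingers": 0.6, "linear": [0, 0, -0.01], "twist": 0}, {"fingers": 0.6, "linear": [0, 0, -0.02], "twist": 0}, {"fingers": 0.6, "linear": [0, 0, -0.035], "twist": 0}, {"fingers": 0.6, "linear": [0, 0, -0.04], "twist": 0}, {"fingers": 0.6, "linear": [0, 0, -0.04], "twist": 0}]}}

```text
clock: 10.92
eef_pos: [443.4, 336.0, 155.8]
tool_rot: [-3.139, 0.013, 0.232]
force: [0.9, 0.5, -0.1]
width: 51.7
gripper_force: 0.0
```

Request:
{"api": "drive_tool", "payload": {"motion": [{"fingers": 0.6, "linear": [0, 0, -0.04], "twist": 0}, {"fingers": 0.6, "linear": [0, 0.035, -0.02], "twist": 0}, {"fingers": 0.6, "linear": [0, 0.04, 0], "twist": 0}, {"fingers": 0.6, "linear": [0, 0.04, 0], "twist": 0}, {"fingers": 0.6, "linear": [0, 0.04, 0], "twist": 0}]}}

```text
clock: 11.33
eef_pos: [480.6, 183.9, 214.9]
tool_rot: [-3.139, 0.009, 0.233]
force: [0.0, 0.3, 0.4]
width: 51.4
gripper_force: 0.0
```

Request:
{"api": "drive_tool", "payload": {"motion": [{"fingers": 0.6, "linear": [0, 0.04, 0], "twist": 0}, {"fingers": 0.6, "linear": [0, 0.04, 0], "twist": 0}, {"fingers": 0.6, "linear": [0, 0.04, 0], "twist": 0}, {"fingers": 0.6, "linear": [0, 0, 0], "twist": 0}, {"fingers": 0.6, "linear": [0, 0, 0], "twist": 0}]}}

```text
clock: 11.75
eef_pos: [508.2, 65.4, 213.4]
tool_rot: [-3.139, 0.012, 0.225]
force: [-0.1, 1.4, 0.1]
width: 50.8
gripper_force: 0.0
```

```bash
python3 -c "
from ov import *
snap('side','s5');snap('top','t5');s=monitor.read_state();print(s['clock'],s['eef_pos'],s['qd'].round(3))
H=(445.5,336.4,.231);R=(495,377.5,.246);m=model_hook(*H,2)+model_ring(*R);c=(480,365,10)
b=np.vstack([draw(f,proj(f,c),56,42,7,m,a) for f,a in(('t5',1.1),('s5',.75))]);cv2.imwrite('pics/l5.png',b)"
```

```text
11.85 [507.70453251  69.53738202 213.7138853 ] [-0.031  0.003 -0.011  0.002  0.001 -0.002  0.001]
```

View pics/l5.png

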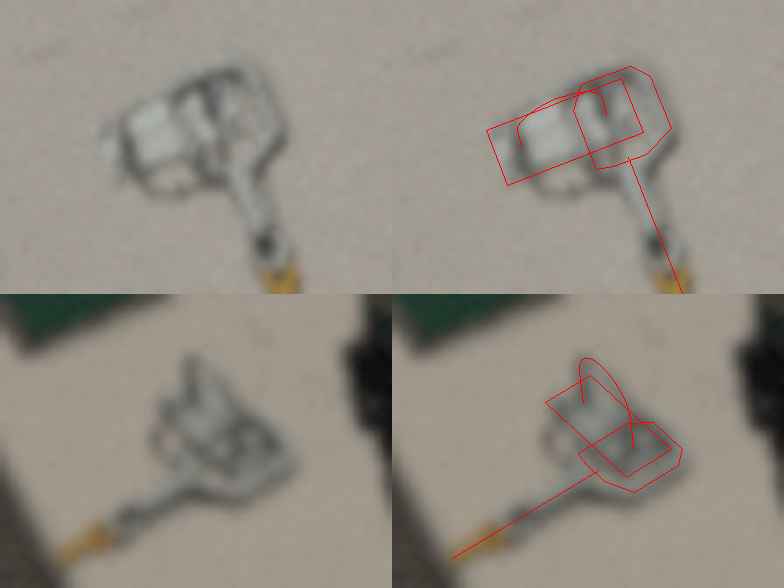

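The last picture shows the hook lying with its loop round the ring's right leg (loop at top (230,115), side (250,450)). The gate bar lies straight and shut near top (195,115), and the gripper is clear.

```bash
python3 -c "
from cell import ctrl
print(ctrl.finish_job())"
```

```text
the job is handed in; nothing more can be done
None
```

The key's snap hook is clipped onto the right leg of the grey D-ring, with its gate shut and the gripper clear, and I handed the job in at about 12 s on the robot's clock; no verdict came back.

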